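# Hang a slide basket on a drain lift and work its treadle

## Robot

A 7-joint arm with a two-finger parallel gripper is mounted at the origin on a cart in front of the work surface, level with it; the furniture and walls round the work are solid. World frame = base frame: x ahead of the robot, y to its left, z up, the work surface at z = 0. Lengths are in mm, angles in rad, forces in N, time in s.
With the tool pointing down it reaches from about 400 to 900 mm from the base axis. Payload 5.6 kg.
Tool frame: the origin (TCP) lies at the very end of the fingers, on their centre line; the grasp point (between the pads) lies 19 mm behind it; x points along the fingers, y is the direction in which the jaws open and shut, and the axes are right-handed (so a half turn about x gives the same grasp; the last joint's range is limited). The gripper opens to 92 mm and grips with 3 to 60 N. Pads are 20 mm wide; open, the fingers measure 128 mm over their backs; the gripper's body (75 mm by 189 mm) begins 69 mm behind the grasp point.
Start: joints at [1.286, 0.468, -0.012, 1.603, 0.006, 1.071, -0.056], TCP at [155.6, -631.108, 214.592] pointing down, gripper open.
Joint ranges: [-2.53, 2.53], [-0.31, 2.02], [-1.57, 1.55], [0.28, 2.44], [-1.29, 4.43], [0.15, 1.84], [-2.92, 2.92]. Speed limits (rad/s): [2.57, 2.57, 3.14, 3.14, 3.14, 3.14, 3.14].

## Interface

Orientations are given as a rotation vector (axis times angle).
In Python, from plant import * gives the robot as it stands.
- The arm moves only by the shell command python3 -m inch 'ROWS' [FORCE]. ROWS is JSON, a list of rows, each a list of 5 numbers: the shift along the tool's x, y, z in m, then the turn about the tool's x in degrees, then the closure, from 0 (fully open) to 1 (shut). A call has 1 to 20 rows; each row is the pose to reach, as a shift and turn from the pose commanded when the call began, along the tool's axes at that moment; what a row does not reach only later rows make up. A row lasts 1/12 s, in which the tool goes at most 41.7 mm and 7.16 degrees, less where a joint would pass 70% of its speed; a pose out of reach is approached as far as the arm can. A call with a gripper value outside its range is refused whole. The fingers move at their own pace and stop on an object; FORCE is the grip in N (left out, the last holds). Time passes only in rows, so rows that repeat a pose let the fingers close. It gives the time, the measured TCP pose, the force and the opening at its end, in the units of the state.
- get_obs(): the state, without advancing time (a new reading comes with each control period).
- snapshot(name): name is "scene" or "top" or "wrist"; returns a dict with "pixels" (420x560x3 uint8, red, green, blue), "z_map" (420x560 float32, mm along the optical axis (not along the pixel's ray), 0 where there is no reading), "fov_y" (degrees; the focal length in pixels is half the picture's height over the tangent of half this angle, whatever the lens; pixels are square), "cx", "cy" (the principal point, pixels), "pose" (4x4, takes a point from camera to world coordinates). Camera axes: x right, y down, z forward; pixel columns grow to the right and rows downward; lengths in mm; the calibration is good to about 2 mm. A picture is of the moment at which its call begins.
- hand_in(): hands the job in, once; it reports no verdict.
Trained networks look in the newest picture that a camera, given by its name, has taken for a name from the list of things; names that differ only in an ending like _2 or _b are one class to them, and where a whole thing is asked for, a point or a joint stands for the part that bears it (a point fixed in the world has none). Each returns a list of dicts, best first, with "conf" (0 to 1); they miss things now and then, are a little off and sometimes report something else, mostly with a low value. They report only what shows in the picture. A call takes as long as a camera call.
- search_frame(camera, name): "location" ([x, y, z] in mm, in the coordinates of the camera as it stood for that picture, good to about 4 mm: the middle of the surface that is visible of it).
- silhouettes(camera, name): "mask" (420x560 bool, what is visible of it).
- tip_of(camera, name): "location" ([x, y, z] in mm, in the coordinates of the camera as it stood for that picture, good to about 4 mm: a listed point, or the origin of a listed thing).
The state is a dict: "t": time; "joint_pos": joint angles; "joint_vel": joint speeds; "tau": joint torques, N m; "ee_pos": TCP position; "ee_rot": TCP orientation; "ft_force": force on the tool from outside, world axes, zero at the start; "ft_torque": the same for the moment, N m; "grip_width": finger opening in mm.
Only numpy, scipy, OpenCV 4.12 (cv2) and the standard library are available. Lean on these libraries where they do the work, as an engineer would, in place of code of your own. Each camera call takes 0.05 s, during which the arm holds its last target.

## Task

Hang the slide basket by its bar on both hooks of the drain lift, making sure that both ends are down in their hooks before you let go. Then push the treadle with the gripper all the way down to its stop, hold it firmly, but without forcing it, on the stop for about two seconds to let the slides drain, and let it come back up under control, not snapping, so that the basket hangs at rest on both hooks again. Leave the other things on the bench where they are.

Things in the scene. Friction and masses are not known exactly. Their poses are not given: they have to be found in the camera images.
- basket: Wire basket with glass slides, 0.2 to 0.4 kg, standing on the worktop: 92 mm (x) by 172 mm (y), 34 mm high, alike either way round. Straps at its ends carry a round hanging bar along y, 8 mm thick, 236 mm long, axis 85 mm above the underside; its ends stick out. 111 to 115 mm either side of the middle the bar has a 20 mm disc. Origin at the centre of the underside, z up.
- grip (a point): Centre of the basket's handle: a black bar 14 x 14 mm, 76 mm long along the basket's y, 126 mm above its underside, 41 mm above the hanging bar, on two stems 28 mm either side of the middle. Pinch it across its 14 mm from above, fingers closing along the basket's x. Axes are those of the basket.
- bar_left (a point): Point on the axis of the hanging bar, 100 mm from the middle on the basket's +y side: this stretch lies in a hook when hung.
- bar_right (a point): The same point on the basket's -y side.
- lift: Drain lift, a fixed stand, front (-x) towards the robot: base plate 315 x 235 mm, two uprights 122 mm high. A lever turns on a level hinge along y, 110 mm above the origin: its front arm is the treadle, its two rear arms each end in a hook above a drip tray (rim 28 mm high). Origin at the underside of the base plate below the hinge, x away from the robot.
- pad (a point): Centre of the upper face of the treadle's ribbed black pad, 58 mm (x) by 74 mm (y), level when up; 110 mm in front of the hinge line and 22 mm above it (132 mm above the worktop). It moves and tilts with the treadle.
- treadle (a joint): Treadle angle in rad: 0 = up, where its spring holds it; grows as the pad is pushed down and the hooks rise. It meets its stop somewhere between 0.14 and 0.37 rad, different every time. Short of the stop the spring and the hung basket resist with about 3 to 11 N at the pad; at the stop it rises steeply: the pad must not take over 40 N. Let go, it snaps up.
- stop_post: Short post on the base plate below the treadle arm, 70 mm in front of the hinge, carrying the adjusting screw on which the treadle stops. Origin at the post's foot; the height of the screw is not given: it must be felt.
- hook_left (a point): Centre of the seated bar in the hook at the lift's +y side. The hook is a U open at the top, 10 mm thick along y, 14 mm wide along x inside, bottom 4 mm below this point, prongs rising 23 mm above it and flaring to about 30 mm at the tips. 100 mm behind the hinge, 120 mm above the worktop when the treadle is up. Axes as the lift's when the treadle is up.
- hook_right (a point): The same at the lift's -y side, 200 mm from the other hook.
- weight: Brass calibration weight with a knob, 22 mm wide, 34 mm high; a bystander. Origin at the centre of its underside.
- dish: Lidded clear petri dish, 63 mm across, 15 mm high; a bystander. Origin at the centre of its underside.
- vial: Capped glass sample vial, 21 mm across, 52 mm high; a bystander. Origin at the centre of its underside.
- beaker: Glass beaker, 74 mm across, 95 mm high; a bystander at the left side. Origin at the centre of its underside.
- jar: White plastic bottle with black screw cap, 92 mm across, 152 mm high; a bystander at the left side. Origin at the centre of its underside.
- tips: Pipette tip box with clear lid, 120 x 91 mm, 77 mm high; a bystander at the right side. Origin at the centre of its underside.

How it is judged:
By the outcome, as a careful person would: the job done as asked, in the order asked, and still so for the second after the job is handed in, with the robot touching nothing.
It also fails if it takes over 66 s, if anything falls off the work surface, if the arm or the gripper's body presses on something with over 40 N, if the wrist force passes 120 N, or if a joint passes its speed limit or range.

## Working session

There is one attempt and no reset: what is moved stays moved. The work goes in short steps, Python scripts to look and compute and a shell command to move; the robot and the scene stay as the last step left them, time stands still between calls to the robot, and variables do not carry over. Pictures are saved under pics/ and viewed, and the job is handed in when it is done.

```bash
ls; mkdir -p pics; cat > h.py <<'E'
from plant import *
import numpy as np, cv2
from scipy.spatial.transform import Rotation as R
def snap(n,f):
    s=snapshot(n); cv2.imwrite('pics/'+f+'.png',s['pixels'][:,:,::-1]); return s
def w(s,p): return (s['pose']@np.r_[p,1])[:3]
def px(s,P):
    f=s['pixels'].shape[0]/2/np.tan(np.radians(s['fov_y']/2))
    c=np.linalg.inv(s['pose'])@np.r_[P,1]; return [round(s['cx']+f*c[0]/c[2]),round(s['cy']+f*c[1]/c[2])]
E
python3 - <<'E'
from h import *
o=get_obs(); print({k:np.round(v,3) for k,v in o.items()})
print(R.from_rotvec(o['ee_rot']).as_matrix().round(3))
for c in ['scene','top']:
    s=snap(c,c+'0'); print(c,s['pose'].round(2).tolist(),s['fov_y'])
    for n in ['basket','grip','bar_left','bar_right','lift','pad','hook_left','hook_right','stop_post','weight','dish','vial','beaker','jar','tips']:
        for d in tip_of(c,n)[:2]: P=w(s,d['location']); print(n,round(d['conf'],2),P.round(1),px(s,P))
E
```

```text
pics
{'t': np.float64(0.0), 'joint_pos': array([ 1.286,  0.468, -0.012,  1.604,  0.006,  1.071, -0.056]), 'joint_vel': array([-0.   , -0.   ,  0.001, -0.001, -0.002,  0.002,  0.001]), 'tau': array([-0.0000e+00, -5.2056e+01, -1.2000e-02, -2.4375e+01, -5.7000e-02,
        1.7000e-02,  0.0000e+00]), 'ee_pos': array([ 155.427, -630.552,  213.651]), 'ee_rot': array([ 2.093,  0.256, -2.094]), 'ft_force': array([ 0.624, -0.035,  0.176]), 'ft_torque': array([ 0.   ,  0.016, -0.009]), 'grip_width': np.float64(92.06)}
[[-0.001  0.239 -0.971]
 [ 0.002 -0.971 -0.239]
 [-1.    -0.002  0.   ]]
scene [[-0.46, -0.38, 0.8, -558.22], [-0.89, 0.19, -0.42, 546.61], [0.01, -0.9, -0.43, 725.71], [0.0, 0.0, 0.0, 1.0]] 47.7938445150977
basket 0.59 [ 477.1 -257.7   13.2] [351, 242]
basket 0.56 [546.4 190.3   0.9] [206, 269]
grip 0.85 [544.8 192.2 125.4] [203, 231]
grip 0.63 [ 436.2 -254.4  130.4] [361, 213]
bar_left 0.82 [585.6 282.1  84.4] [168, 245]
bar_left 0.59 [589.7 -30.2   1.1] [269, 245]
bar_right 0.88 [503.5  96.1  82. ] [242, 244]
bar_right 0.73 [470.  427.4  -1.1] [127, 308]
lift 0.58 [ 546.2 -256
[... 842 characters left out ...]
2  82.6] [246, 231]
bar_right 0.6 [538.9 188.5 124.1] [220, 219]
lift 0.7 [ 543.  -260.4    1.7] [340, 221]
lift 0.69 [458.3 428.3  -1.8] [163, 244]
pad 0.72 [ 438.1 -252.2  130.7] [343, 246]
hook_left 0.75 [ 652.7 -164.2  120.7] [317, 188]
hook_right 0.48 [584.5 -31.9  -1.5] [281, 211]
hook_right 0.47 [496.3  98.5  82.5] [246, 232]
weight 0.39 [476.8 -28.    1.3] [280, 238]
dish 0.65 [ 5.85e+02 -3.22e+01  2.00e-01] [281, 211]
vial 0.43 [740.1 -32.9   1.5] [282, 172]
beaker 0.55 [ 5.440e+02 -2.616e+02  1.000e-01] [340, 221]
beaker 0.21 [ 567.5 -507.7    3.5] [404, 215]
jar 0.69 [462.6 428.8  -0.9] [163, 242]
tips 0.95 [ 569.2 -506.8    0.7] [403, 214]
tips 0.45 [626.  435.8  -1.1] [162, 201]
```

View pics/scene0.png

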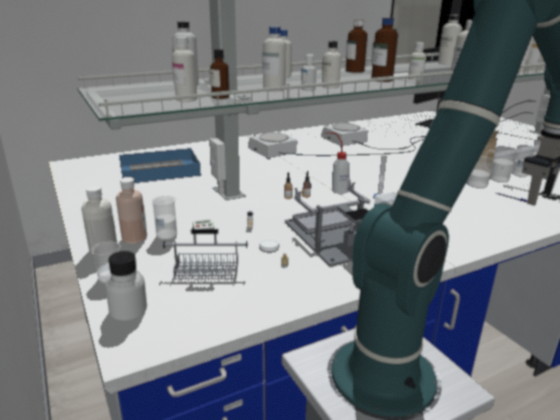

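View pics/top0.png

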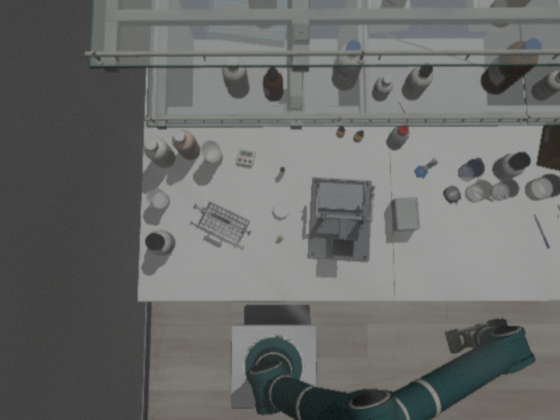

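The scene picture shows the basket at about (205,260) px, turned by about -25°, and the lift at about (330,230) px, partly hidden by the arm. The top picture shows the basket at (224,222) and the lift at (340,221). First I'll go over the lift for a wrist view.

```bash
cat >> h.py <<'E'
def plan(P,jaw_deg=None):
    "shift in tool axes (m) to bring TCP to world P, turn so that jaw axis lies along angle (mod 180)"
    o=get_obs(); M=R.from_rotvec(o['ee_rot']).as_matrix()
    d=M.T@(np.array(P)-o['ee_pos'])/1000
    a=np.degrees(np.arctan2(M[1,1],M[0,1])); t=None
    if jaw_deg is not None: t=(-(jaw_deg-a)+90)%180-90
    print('pos',o['ee_pos'].round(1),'jaw ang',round(a,1),'shift',d.round(4),'turn',t,'j7',o['joint_pos'][6].round(2),'t',o['t'],'F',o['ft_force'].round(1),'w',round(float(o['grip_width']),1))
E
python3 - <<'E'
from h import *
s=snap('wrist','w0'); print(s['pose'].round(2).tolist(),s['fov_y'])
plan([500,-262,360],-3)
plan([543,190,220],-25.5)
E
```

```text
[[0.24, -0.93, -0.28, 235.35], [-0.97, -0.23, -0.07, -610.37], [0.0, 0.29, -0.96, 384.74], [0.0, 0.0, 0.0, 1.0]] 68.38652130256446
pos [ 155.6 -631.1  214.6] jaw ang -76.2 shift [-0.1454 -0.2759 -0.4227] turn -73.15134892107612 j7 -0.06 t 1.65 F [0.9 0.1 0.1] w 91.8
pos [ 155.6 -631.1  214.6] jaw ang -76.2 shift [-0.0054 -0.7045 -0.5727] turn -50.65134892107612 j7 -0.06 t 1.65 F [0.9 0.1 0.1] w 91.8
```

View pics/w0.png

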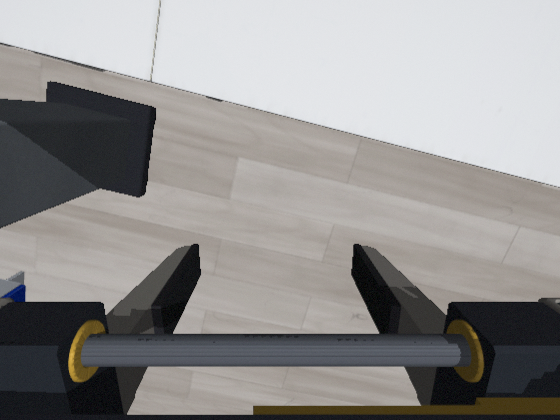

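The wrist camera shows the fingers at the bottom and looks forward, with the floor and worktop edge in view.

```bash
python3 -m inch '[[-0.03,-0.03,-0.03,0,0],[-0.085,-0.302,-0.408,0,0],[-0.085,-0.302,-0.408,0,0],[-0.085,-0.302,-0.408,0,0],[-0.085,-0.302,-0.408,0,0],[-0.085,-0.302,-0.408,0,0],[-0.085,-0.302,-0.408,0,0],[-0.085,-0.302,-0.408,0,0],[-0.085,-0.302,-0.408,0,0],[-0.085,-0.302,-0.408,0,0],[-0.085,-0.302,-0.408,0,0],[-0.085,-0.302,-0.408,0,0],[-0.085,-0.302,-0.408,0,0],[-0.085,-0.302,-0.408,0,0],[-0.085,-0.302,-0.408,0,0],[-0.085,-0.302,-0.408,0,0],[-0.085,-0.302,-0.408,0,0]]'
python3 - <<'E'
from h import *
s=snap('wrist','w1')
for n in ['lift','pad','hook_left','hook_right','stop_post']:
    for d in tip_of('wrist',n)[:2]: P=w(s,d['location']); print(n,round(d['conf'],2),P.round(1),px(s,P))
plan([543,190,250],-25.5)
np.savez('w1',**{k:s[k] for k in s})
E
```

```text
t: 3.07
ee_pos: [478.3, -241.9, 299.3]
ee_rot: [2.094, 0.251, -2.096]
ft_force: [-0.4, -0.9, 0.8]
grip_width: 92.2
lift 0.59 [ 545.5 -260.     2.9] [299, 133]
lift 0.42 [ 654.4 -163.   123.8] [240, 2]
pad 0.76 [ 433.3 -248.   134.3] [272, 233]
hook_left 0.93 [ 654.6 -166.7  122.1] [244, 4]
hook_right 0.88 [ 645.  -364.4  123.5] [431, 66]
stop_post 0.58 [ 477.7 -253.5    4.9] [283, 177]
pos [ 479.1 -240.8  299.5] jaw ang -76.2 shift [ 0.0495 -0.4032 -0.1647] turn -50.7178616640346 j7 -0.99 t 3.3667 F [0.2 0.7 0.1] w 91.9
```

View pics/w1.png

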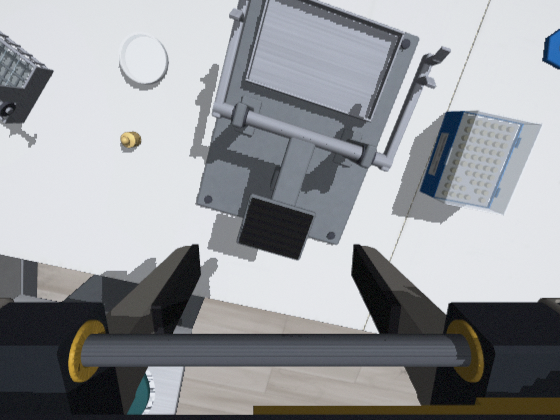

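The wrist view shows both hooks at (244,4) and (431,60), the pad at (275,228) and the tip box on the right. Next, over the basket.

```bash
python3 -m inch '[[-0.01,-0.03,-0.012,-7,0],[0.03,-0.403,-0.165,-50.7,0],[0.03,-0.403,-0.165,-50.7,0],[0.03,-0.403,-0.165,-50.7,0],[0.03,-0.403,-0.165,-50.7,0],[0.03,-0.403,-0.165,-50.7,0],[0.03,-0.403,-0.165,-50.7,0],[0.03,-0.403,-0.165,-50.7,0],[0.03,-0.403,-0.165,-50.7,0],[0.03,-0.403,-0.165,-50.7,0],[0.03,-0.403,-0.165,-50.7,0],[0.03,-0.403,-0.165,-50.7,0],[0.03,-0.403,-0.165,-50.7,0],[0.03,-0.403,-0.165,-50.7,0],[0.03,-0.403,-0.165,-50.7,0]]'
python3 - <<'E'
from h import *
s=snap('wrist','w2')
for n in ['basket','grip','bar_left','bar_right']:
    for d in tip_of('wrist',n)[:2]: P=w(s,d['location']); print(n,round(d['conf'],2),P.round(1),px(s,P))
plan([543,190,107],-25.5)
np.savez('w2',**{k:s[k] for k in s})
E
```

```text
t: 4.62
ee_pos: [543.6, 188.7, 269.5]
ee_rot: [1.53, 0.963, -1.53]
ft_force: [0.9, -0.4, -0.7]
grip_width: 91.7
basket 0.56 [5.368e+02 1.925e+02 1.000e-01] [270, 178]
grip 0.63 [543.3 188.9 132.2] [275, 202]
bar_left 0.75 [586.5 283.   84.9] [274, 98]
bar_right 0.9 [498.  101.7  84. ] [273, 266]
pos [543.4 189.5 269.8] jaw ang -25.5 shift [ 0.1628 -0.0007 -0.0003] turn -0.04419738970767639 j7 -1.04 t 4.8667 F [0.8 0.3 0.2] w 92.4
```

View pics/w2.png

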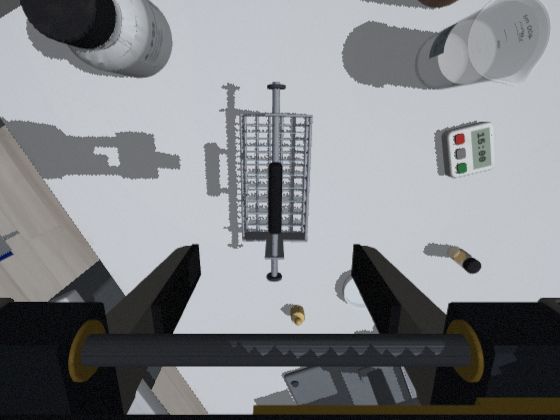

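The bar runs vertically in the image at column 275, discs at (276,86) and (274,277), and the handle centre at (275,198) lies midway between the fingers. Descending to grip.

```bash
python3 -m inch '[[0.03,0,0,0,0],[0.07,0,0,0,0],[0.105,0,0,0,0],[0.13,0,0,0,0],[0.148,0,0,0,0],[0.158,0,0,0,0],[0.163,0,0,0,0],[0.163,0,0,0,0],[0.163,0,0,0,0.6],[0.163,0,0,0,1],[0.163,0,0,0,1],[0.163,0,0,0,1],[0.163,0,0,0,1],[0.163,0,0,0,1],[0.163,0,0,0,1],[0.163,0,0,0,1],[0.163,0,0,0,1]]' 30
python3 -m inch '[[0,0,0,0,1],[0,0,0,0,1],[-0.02,0,0,0,1],[-0.05,0,0,0,1],[-0.09,0,0,0,1],[-0.13,0,0,0,1],[-0.16,0,0,0,1],[-0.175,0,0,0,1],[-0.18,0,0,0,1],[-0.18,0,0,0,1],[-0.18,0,0,0,1]]'
python3 - <<'E'
from h import *
s=snap('wrist','w3')
for n in ['grip','bar_left','bar_right']:
    for d in tip_of('wrist',n)[:1]: P=w(s,d['location']); print(n,round(d['conf'],2),P.round(1),px(s,P))
plan([600,-230,287],-2.8)
np.savez('w3',**{k:s[k] for k in s})
E
```

```text
t: 6.28
ee_pos: [543.2, 190.5, 106.5]
ee_rot: [1.528, 0.965, -1.529]
ft_force: [0.5, -0.0, 0.0]
grip_width: 34.4
t: 7.2
ee_pos: [542.3, 190.0, 284.8]
ee_rot: [1.526, 0.966, -1.531]
ft_force: [0.5, -0.4, -4.7]
grip_width: 13.5
grip 0.81 [545.4 192.  288.9] [279, 259]
bar_left 0.58 [585.6 283.3 248.3] [274, 84]
pos [542.5 190.2 284.8] jaw ang -25.4 shift [-0.0021  0.2325  0.3547] turn -22.64259779415265 j7 -1.03 t 7.4 F [ 0.9 -0.3 -3.2] w 13.7
```

View pics/w3.png

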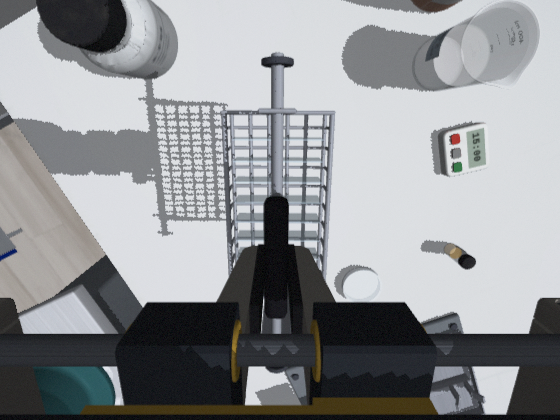

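The basket is held and 4 N hang on the wrist. The bar's left end is at (277,62). I'll use depth to check how high the handle sits between the fingers.

```bash
python3 - <<'E'
from h import *
s=np.load('w3.npz'); f=210/np.tan(np.radians(s['fov_y']/2))
def P(u,v):
    z=s['z_map'][v,u]; return (s['pose']@np.r_[(u-s['cx'])*z/f,(v-s['cy'])*z/f,z,1])[:3].round(1)
for u,v in [(276,202),(276,215),(277,230),(278,75),(278,85),(278,95),(277,130),(277,150),(230,113),(325,113),(265,62),(290,62)]: print(u,v,P(u,v))
s2=np.load('w2.npz'); s=s2
for u,v in [(275,170),(275,200),(275,225),(276,100),(275,265)]: print('before',u,v,P(u,v))
E
```

```text
276 202 [559.5 225.4 293.7]
276 215 [556.4 218.9 294.3]
277 230 [553.3 211.2 295.4]
278 75 [589.9 286.6 250.9]
278 85 [587.5 281.4 251.9]
278 95 [585.1 276.4 250.3]
277 130 [575.5 257.7 250.9]
277 150 [570.1 246.4 251.8]
230 113 [546.3 283.8 194.6]
325 113 [614.9 251.1 195.6]
265 62 [585.9 296.1 253.5]
290 62 [599.4 289.9 252.2]
before 275 170 [557.3 218.7 133.1]
before 275 200 [543.8 190.7 132.1]
before 275 225 [532.3 166.7 134. ]
before 276 100 [587.7 279.6  87.6]
before 275 265 [502.3 104.4  88.4]
```

The handle is about 16 mm low in the fingers: the lift began before they had closed. I'll set it down and grip it again properly.

```bash
python3 -m inch '[[0.02,0,0,0,1],[0.06,0,0,0,1],[0.1,0,0,0,1],[0.13,0,0,0,1],[0.148,0,0,0,1],[0.156,0,0,0,1],[0.159,0,0,0,1],[0.161,0,0,0,1],[0.162,0,0,0,1],[0.162,0,0,0,1],[0.162,0,0,0,0.6],[0.162,0,0,0,0.6],[0.162,0,0,0,0.6],[0.17,0,0,0,0.6],[0.176,0,0,0,0.6],[0.178,0,0,0,0.6],[0.178,0,0,0,0.6],[0.178,0,0,0,1],[0.178,0,0,0,1],[0.178,0,0,0,1]]' 35
python3 -m inch '[[0,0,0,0,1],[0,0,0,0,1],[0,0,0,0,1],[0,0,0,0,1],[0,0,0,0,1],[0,0,0,0,1],[0,0,0,0,1]]'
```

```text
t: 9.07
ee_pos: [543.3, 190.7, 108.7]
ee_rot: [1.529, 0.965, -1.528]
ft_force: [0.6, 0.5, 0.4]
grip_width: 18.8
t: 9.65
ee_pos: [543.4, 190.4, 108.7]
ee_rot: [1.529, 0.965, -1.528]
ft_force: [1.1, -0.8, 0.9]
grip_width: 13.6
```

```bash
python3 -m inch '[[-0.01,0,0,0,1],[-0.03,0,0,0,1],[-0.06,0,0,0,1],[-0.1,0,0,0,1],[-0.14,0,0,0,1],[-0.165,0,0,0,1],[-0.175,0,0,0,1],[-0.175,0,0,0,1],[-0.175,0,0,0,1]]'
python3 - <<'E'
from h import *
s=snap('wrist','w4');f=210/np.tan(np.radians(s['fov_y']/2))
def P(u,v):
    z=s['z_map'][v,u]; return (s['pose']@np.r_[(u-s['cx'])*z/f,(v-s['cy'])*z/f,z,1])[:3].round(1)
for u,v in [(276,202),(276,215),(278,85),(277,130)]: print(u,v,P(u,v))
plan([649,-263.5,284],-2.8)
np.savez('w4',**{k:s[k] for k in s})
E
```

```text
t: 10.4
ee_pos: [542.3, 190.1, 282.3]
ee_rot: [1.526, 0.966, -1.53]
ft_force: [-0.3, 0.1, -3.9]
grip_width: 13.5
276 202 [560.3 227.5 299. ]
276 215 [558.5 223.8 308. ]
278 85 [586.8 280.5 263.1]
277 130 [575.6 258.3 263. ]
pos [541.8 189.8 281.3] jaw ang -25.4 shift [-0.0024  0.2915  0.3633] turn -22.645611632709247 j7 -1.03 t 10.45 F [-0.4 -0.9 -4.6] w 13.6
```

View pics/w4.png

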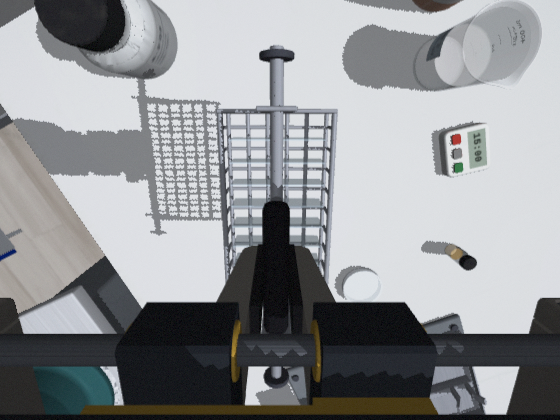

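Now a proper grip: the bar axis is 22 mm below the TCP and level. On to the hover point above the hooks.

```bash
python3 -m inch '[[-0.002,0.006,0.007,-0.5,1],[-0.002,0.018,0.022,-1.5,1],[-0.002,0.036,0.045,-3,1],[-0.002,0.058,0.072,-5,1],[-0.002,0.081,0.101,-7,1],[-0.002,0.104,0.13,-9,1],[-0.002,0.128,0.159,-11,1],[-0.002,0.151,0.188,-13,1],[-0.002,0.174,0.217,-15,1],[-0.002,0.198,0.246,-17,1],[-0.002,0.221,0.275,-19,1],[-0.002,0.244,0.304,-20.5,1],[-0.002,0.263,0.328,-22,1],[-0.002,0.277,0.345,-22.6,1],[-0.002,0.286,0.357,-22.6,1],[-0.002,0.291,0.363,-22.6,1],[-0.002,0.291,0.363,-22.6,1],[-0.002,0.291,0.363,-22.6,1],[-0.002,0.291,0.363,-22.6,1]]'
python3 - <<'E'
from h import *
s=snap('wrist','w5')
for n in ['hook_left','hook_right','bar_left','bar_right']:
    for d in tip_of('wrist',n)[:2]: P=w(s,d['location']); print(n,round(d['conf'],2),P.round(1),px(s,P))
plan([649,-263.5,284],-2.8)
np.savez('w5',**{k:s[k] for k in s})
s=snap('scene','s5')
for n in ['hook_left','hook_right','bar_left','bar_right','grip']:
    for d in tip_of('scene',n)[:2]: P=w(s,d['location']); print(n,round(d['conf'],2),P.round(1),px(s,P))
E
```

```text
t: 12.03
ee_pos: [650.1, -259.5, 285.4]
ee_rot: [1.244, 1.188, -1.243]
ft_force: [0.7, 0.3, -3.5]
grip_width: 13.4
hook_left 0.67 [ 655.9 -166.1  120.7] [277, 107]
hook_left 0.29 [ 474.4 -253.3    7.5] [156, 179]
hook_right 0.34 [ 652.2 -155.2  263.2] [270, 79]
bar_left 0.58 [ 654.5 -155.5  263.7] [274, 79]
bar_right 0.79 [ 644.7 -356.1  264.2] [274, 365]
pos [ 650.1 -261.3  286. ] jaw ang -2.8 shift [ 0.002  -0.001   0.0023] turn 0.023166507157597493 j7 0.08 t 12.2833 F [ 0.2 -0.5 -4.3] w 13.9
hook_left 0.97 [ 653.9 -164.5  118.2] [297, 196]
hook_right 0.82 [ 642.2 -360.7  119.4] [349, 186]
hook_right 0.72 [591.1 -30.8  -1. ] [269, 246]
bar_left 0.95 [ 658.8 -154.9  262.1] [295, 153]
bar_left 0.18 [ 476.  -254.    12.8] [350, 242]
bar_right 0.57 [ 644.7 -360.8  259.8] [352, 146]
grip 0.92 [ 650.3 -259.3  300.9] [325, 137]
```

View pics/w5.png

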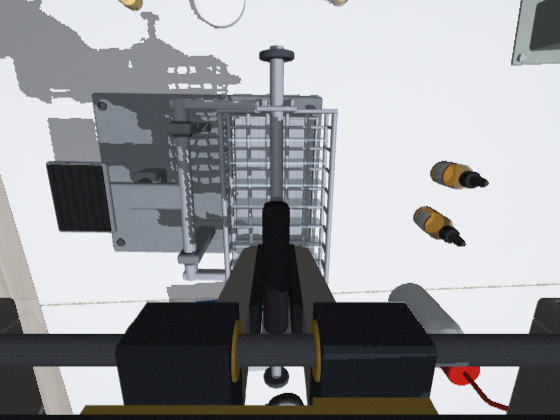

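View pics/s5.png

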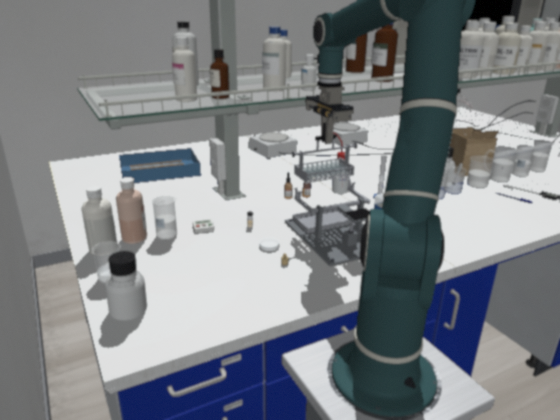

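The wrist view shows the discs at (277,55) and (276,377), with the left hook almost under the bar at about (277,107). The networks disagree on the y offset of bar versus hook, so I'll work it out geometrically from zoomed views.

```bash
python3 - <<'E'
from h import *
s=np.load('w5.npz'); f=210/np.tan(np.radians(s['fov_y']/2))
im=s['pixels'][:,:,::-1]
a=cv2.resize(im[30:150,210:340],None,fx=5,fy=5,interpolation=cv2.INTER_CUBIC)
cv2.imwrite('pics/z5a.png',a)
a=cv2.resize(im[340:415,230:330],None,fx=5,fy=5,interpolation=cv2.INTER_CUBIC); cv2.imwrite('pics/z5b.png',a)
T=s['pose']
def ray(u,v,z):
    d=T[:3,:3]@np.array([(u-s['cx'])/f,(v-s['cy'])/f,1]); return (T[:3,3]+d*(z-T[2,3])/d[2]).round(1)
o=get_obs();print(o['ee_pos'].round(1),o['t'])
zb=o['ee_pos'][2]-22.3
for v in (45,50,55,60,64,370,377,384): print(v,ray(276.5,v,zb),ray(276.5,v,zb+10))
print(np.round(s['z_map'][40:70:3,276],0), np.round(s['z_map'][366:390:3,276],0))
w1=np.load('w1.npz')
cv2.imwrite('pics/z1.png',cv2.resize(w1['pixels'][0:110,200:460,::-1],None,fx=3,fy=3,interpolation=cv2.INTER_CUBIC))
E
```

```text
[ 649.9 -262.3  285.6] 12.5833
45 [ 656.8 -137.8  263.3] [ 656.7 -139.9  273.3]
50 [ 656.7 -140.4  263.3] [ 656.5 -142.3  273.3]
55 [ 656.5 -142.9  263.3] [ 656.4 -144.7  273.3]
60 [ 656.4 -145.5  263.3] [ 656.3 -147.1  273.3]
64 [ 656.3 -147.5  263.3] [ 656.2 -149.1  273.3]
370 [ 646.4 -362.   263.3] [ 646.8 -352.4  273.3]
377 [ 646.1 -368.7  263.3] [ 646.5 -358.7  273.3]
384 [ 645.8 -375.5  263.3] [ 646.2 -365.2  273.3]
[405. 408. 170. 165. 166. 165. 172. 172. 173. 174.] [ 80. 234. 236. 235. 237. 233. 231. 232.]
```

View pics/z5a.png

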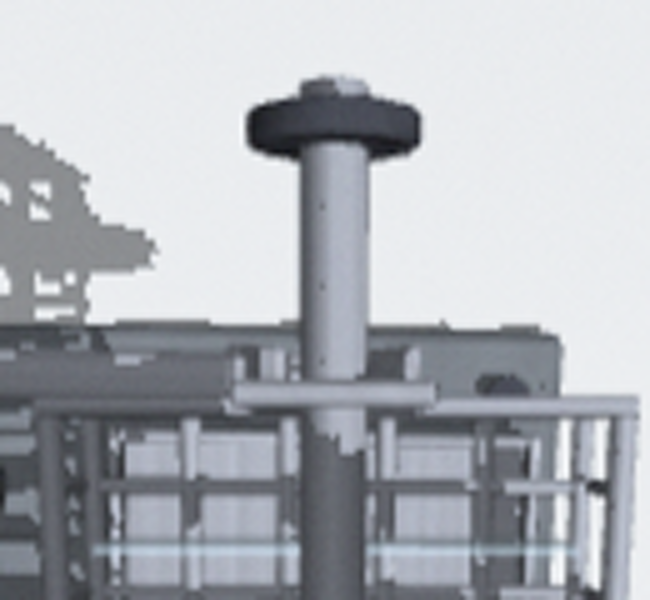

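View pics/z5b.png

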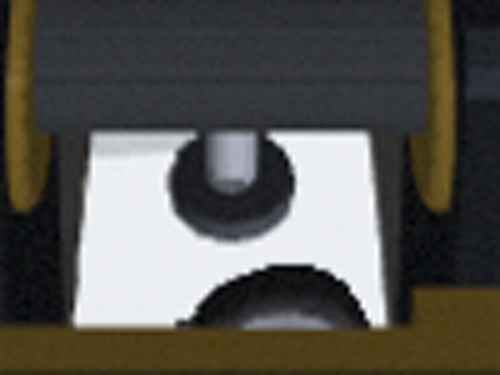

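View pics/z1.png

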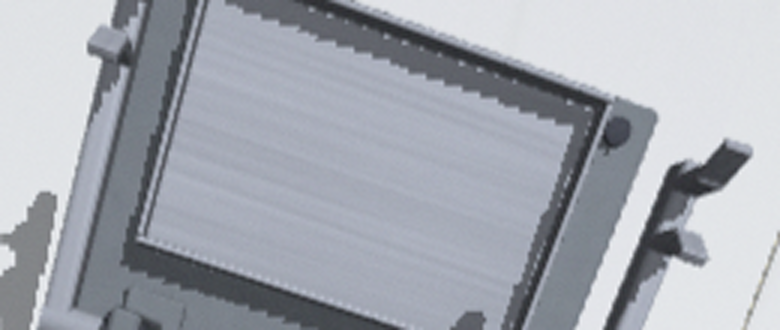

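```bash
python3 - <<'E'
from h import *
s=np.load('w5.npz'); f=210/np.tan(np.radians(s['fov_y']/2)); T=s['pose']
def P(u,v):
    z=s['z_map'][v,u]; return (T@np.r_[(u-s['cx'])*z/f,(v-s['cy'])*z/f,z,1])[:3]
for v in range(95,112,1):
    print(v,[tuple(int(x) for x in P(u,v).round()) for u in (258,261,264,267,286,289,292)])
s=np.load('w1.npz');T=s['pose']
# right hook points with z in 125..150 in w1 region
for (u0,u1,v0,v1) in [(415,455,40,95),(225,250,0,25)]:
    Q=np.array([P(u,v) for u in range(u0,u1) for v in range(v0,v1) if s['z_map'][v,u]>0])
    m=(Q[:,2]>138)&(Q[:,2]<152); q=Q[m]; print(len(q),np.percentile(q,[5,50,95],axis=0).round(1).tolist())
E
```

```text
95 [(631, -145, 1), (635, -145, 1), (639, -145, 0), (644, -145, 0), (670, -147, 0), (674, -147, 0), (678, -147, 1)]
96 [(632, -147, 9), (636, -147, 10), (640, -147, 10), (644, -147, 8), (670, -148, 7), (674, -149, 7), (678, -149, 5)]
97 [(631, -148, 10), (636, -148, 10), (640, -148, 9), (644, -149, 9), (669, -150, 9), (673, -150, 10), (678, -150, 8)]
98 [(631, -149, 11), (635, -150, 10), (640, -150, 11), (644, -150, 9), (669, -151, 10), (673, -151, 11), (678, -152, 10)]
99 [(638, -159, 144), (641, -158, 138), (639, -151, 10), (644, -151, 9), (669, -152, 10), (673, -153, 11), (677, -153, 10)]
100 [(638, -160, 144), (641, -159, 140), (644, -159, 136), (643, -153, 10), (665, -160, 138), (668, -161, 142), (671, -161, 143)]
101 [(638, -160, 144), (641, -160, 140), (644, -160, 136), (646, -159, 119), (665, -161, 139), (668, -162, 142), (671, -162, 145)]
102 [(638, -161, 142), (641, -161, 138), (644, -161, 137), (646, -161, 128), (665, -162, 137), (668, -163, 142), (671, -163, 143)]
103 [(638, -162, 143), (641, -162, 139), (643, -162, 134), (646, -162, 127), (665, -163, 138), (668, -164, 14
[... 522 characters left out ...]
269), (664, -171, 269)]
108 [(645, -171, 270), (646, -171, 269), (648, -171, 269), (650, -171, 270), (661, -172, 269), (662, -172, 269), (664, -172, 270)]
109 [(645, -171, 269), (646, -172, 268), (648, -172, 269), (650, -172, 270), (661, -172, 269), (662, -172, 270), (664, -172, 270)]
110 [(645, -172, 268), (646, -172, 268), (648, -172, 269), (650, -172, 268), (661, -173, 270), (662, -173, 269), (664, -173, 269)]
111 [(644, -173, 267), (646, -173, 268), (648, -173, 269), (650, -173, 268), (661, -173, 268), (662, -173, 269), (664, -173, 268)]
193 [[622.5, -368.1, 138.5], [652.6, -362.7, 142.1], [658.1, -357.9, 144.9]]
86 [[634.6, -167.7, 138.7], [637.1, -163.3, 142.4], [641.1, -158.7, 144.6]]
```

In the w5 picture the hook's outer edge is at y≈-159.5, so its centre is at -164.5, and the bar's middle at y≈-257. The arm was still settling when it was taken, so I'll make most of the correction and measure again.

```bash
python3 -m inch '[[0,-0.001,0.002,0,1],[0,-0.002,0.004,0,1],[0,-0.002,0.004,0,1],[0,-0.002,0.004,0,1],[0,-0.002,0.004,0,1],[0,-0.002,0.004,0,1],[0,-0.002,0.004,0,1],[0,-0.002,0.004,0,1]]'
python3 - <<'E'
from h import *
s=snap('wrist','w6'); print(get_obs()['ee_pos'].round(1))
np.savez('w6',**{k:s[k] for k in s})
f=210/np.tan(np.radians(s['fov_y']/2)); T=s['pose']
def P(u,v):
    z=s['z_map'][v,u]; return (T@np.r_[(u-s['cx'])*z/f,(v-s['cy'])*z/f,z,1])[:3]
Q=np.array([[P(u,v) for u in range(560)] for v in range(420)])
zb=get_obs()['ee_pos'][2]-22.3
def ray(u,v,z):
    d=T[:3,:3]@np.array([(u-s['cx'])/f,(v-s['cy'])/f,1]); return (T[:3,3]+d*(z-T[2,3])/d[2]).round(1)
sub=Q[80:125,240:310].reshape(-1,3); m=(sub[:,2]>134)&(sub[:,2]<147); q=sub[m]
l=q[q[:,0]<653];r=q[q[:,0]>653]
print('hook',len(q),q.min(0).round(1),q.max(0).round(1),'139-141 inner',l[abs(l[:,2]-140)<1.5][:,0].mean(),r[abs(r[:,2]-140)<1.5][:,0].mean())
a=cv2.resize(s['pixels'][30:150,210:340,::-1],None,fx=5,fy=5,interpolation=cv2.INTER_CUBIC); cv2.imwrite('pics/z6a.png',a)
a=cv2.resize(s['pixels'][340:415,230:330,::-1],None,fx=5,fy=5,interpolation=cv2.INTER_CUBIC); cv2.imwrite('pics/z6b.png',a)
for v in (49,50,59): print(v,ray(276.5,v,zb))
for v in (370,377): print(v,ray(276.5,v,zb))
E
```

```text
t: 13.25
ee_pos: [647.8, -266.0, 285.6]
ee_rot: [1.246, 1.185, -1.246]
ft_force: [-0.2, -0.5, -3.8]
grip_width: 13.7
[ 647.8 -266.   285.5]
hook 241 [ 634.4 -169.8  134.2] [ 671.8 -158.1  145.6] 139-141 inner 639.7506136121564 666.4202385582836
49 [ 654.7 -146.4  263.2]
50 [ 654.7 -146.9  263.2]
59 [ 654.5 -151.5  263.2]
370 [ 643.8 -368.9  263.2]
377 [ 643.4 -375.6  263.2]
```

View pics/z6a.png

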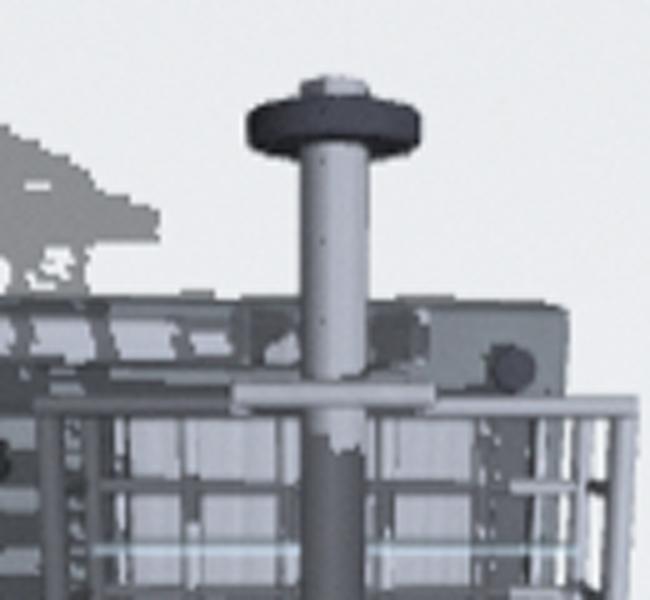

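View pics/z6b.png

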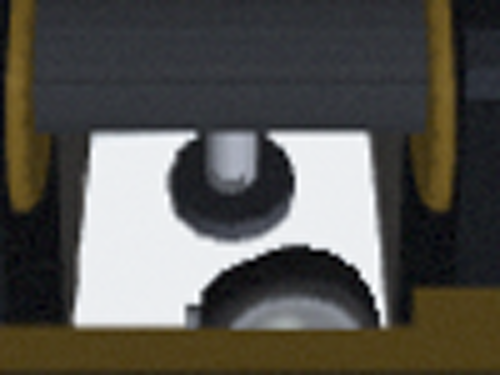

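The bar now agrees with the hooks within about 1 mm in x and y (bar middle -262.8, hooks -263.6). Lowering to the prong tips.

```bash
python3 -m inch '[[0.01,0,0,0,1],[0.03,0,0,0,1],[0.055,0,0,0,1],[0.08,0,0,0,1],[0.1,0,0,0,1],[0.112,0,0,0,1],[0.118,0,0,0,1],[0.12,0,0,0,1],[0.12,0,0,0,1],[0.12,0,0,0,1],[0.12,0,0,0,1],[0.12,0,0,0,1]]'
python3 - <<'E'
from h import *
s=snap('wrist','w7'); print(get_obs()['ee_pos'].round(1))
np.savez('w7',**{k:s[k] for k in s})
s=snap('scene','s7')
cv2.imwrite('pics/s7z.png',cv2.resize(s['pixels'][150:270,250:400,::-1],None,fx=4,fy=4,interpolation=cv2.INTER_CUBIC))
E
```

```text
t: 14.3
ee_pos: [648.4, -266.3, 166.9]
ee_rot: [1.246, 1.183, -1.245]
ft_force: [0.0, 0.5, -4.2]
grip_width: 13.7
[ 648.3 -266.3  166.6]
```

View pics/w7.png

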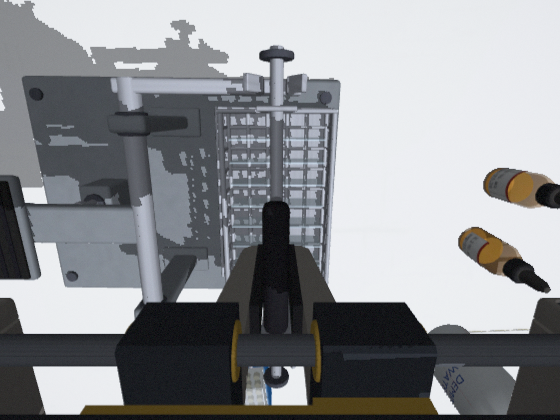

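View pics/s7z.png

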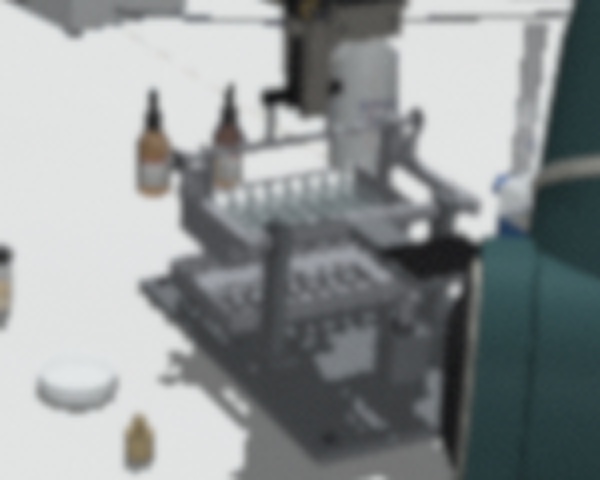

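The left hook shows at (275,84), between the disc and the strap, and the bar lies centred between its prongs. The right end looks the same in the scene view, though coarse. Lowering slowly into the seat.

```bash
python3 -m inch '[[0.005,0,0,0,1],[0.01,0,0,0,1],[0.014,0,0,0,1],[0.018,0,0,0,1],[0.021,0,0,0,1],[0.022,0,0,0,1],[0.022,0,0,0,1],[0.022,0,0,0,1],[0.022,0,0,0,1]]'
python3 -m inch '[[0.001,0,0,0,1],[0.001,0,0,0,1],[0.001,0,0,0,1]]'
python3 -m inch '[[0.001,0,0,0,1],[0.001,0,0,0,1],[0.001,0,0,0,1]]'
```

```text
t: 15.15
ee_pos: [647.9, -266.2, 143.6]
ee_rot: [1.246, 1.185, -1.246]
ft_force: [-0.1, -0.2, -4.5]
grip_width: 13.8
t: 15.4
ee_pos: [648.0, -266.2, 143.1]
ee_rot: [1.246, 1.184, -1.245]
ft_force: [-0.7, -0.1, -1.2]
grip_width: 13.7
t: 15.65
ee_pos: [648.2, -266.2, 142.7]
ee_rot: [1.246, 1.184, -1.245]
ft_force: [-2.5, 0.7, 5.6]
grip_width: 13.6
```

```bash
python3 - <<'E'
from h import *
o=get_obs(); print(o['ft_force'].round(2),o['ft_torque'].round(2))
s=snap('wrist','w8')
for n in ['hook_left','hook_right','bar_left','bar_right']:
    for d in tip_of('wrist',n)[:1]: P=w(s,d['location']); print(n,round(d['conf'],2),P.round(1),px(s,P))
f=210/np.tan(np.radians(s['fov_y']/2));T=s['pose']
def P(u,v):
    z=s['z_map'][v,u]; return (T@np.r_[(u-s['cx'])*z/f,(v-s['cy'])*z/f,z,1])[:3].round(1)
for v in (74,76,95,98,130,160,368,371): print(v,P(277,v))
s=snap('scene','s8')
cv2.imwrite('pics/s8z.png',cv2.resize(s['pixels'][150:270,250:400,::-1],None,fx=4,fy=4,interpolation=cv2.INTER_CUBIC))
for n in ['hook_left','hook_right','bar_left','bar_right']:
    for d in tip_of('scene',n)[:1]: P=w(s,d['location']); print(n,round(d['conf'],2),P.round(1),px(s,P))
E
```

```text
[-2.48  0.7   5.56] [0.07 0.43 0.03]
hook_left 0.93 [ 655.1 -164.   123.3] [278, 82]
hook_right 0.91 [ 646.4 -364.1  124.3] [279, 368]
bar_left 0.59 [ 650.1 -159.6  121.2] [269, 74]
bar_right 0.75 [ 644.1 -362.3  118.4] [276, 361]
74 [ 654.7 -160.   123.4]
76 [ 654.7 -161.   123.4]
95 [ 654.2 -171.1  123.7]
98 [ 654.1 -172.7  123.4]
130 [ 653.2 -190.5  123.6]
160 [ 652.4 -208.3  123.1]
368 [ 644.8 -363.8  124.2]
371 [ 644.6 -367.1  123.7]
hook_left 0.81 [ 655.7 -161.4  118.7] [296, 195]
hook_right 0.75 [ 642.4 -364.6  119.3] [350, 186]
bar_left 0.8 [ 653.8 -159.4  117. ] [296, 196]
bar_right 0.71 [ 645.1 -364.   115.9] [350, 187]
```

View pics/w8.png

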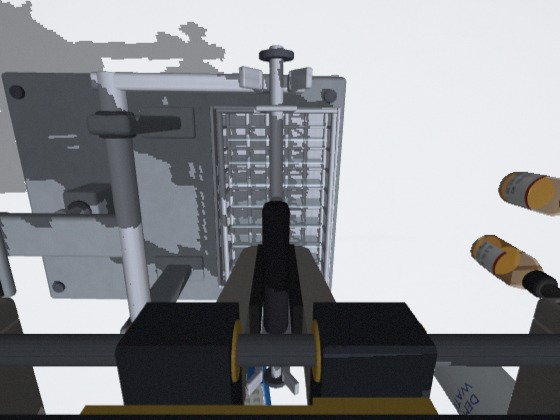

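View pics/s8z.png

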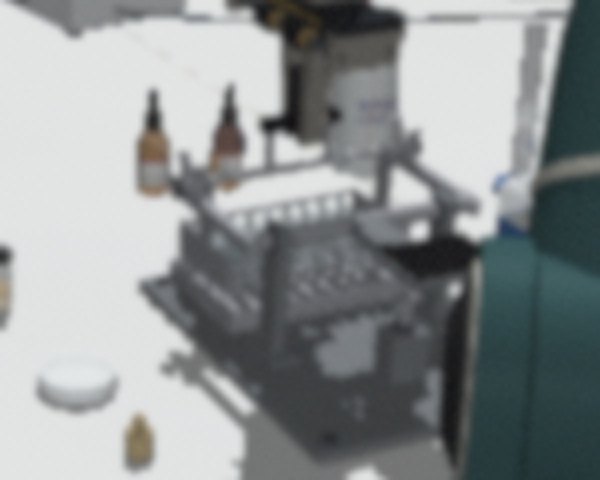

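Both bar ends are at hook depth: bar top z≈123.5 at y=-160 and -365, level, and the load went onto the hooks. Ease off 0.6 mm, open, rise.

```bash
python3 -m inch '[[-0.0006,0,0,0,1],[-0.0006,0,0,0,1],[-0.0006,0,0,0,0.8],[-0.0006,0,0,0,0.7],[-0.0006,0,0,0,0.6],[-0.0006,0,0,0,0.5],[-0.0006,0,0,0,0.5],[-0.0006,0,0,0,0.5],[-0.01,0,0,0,0.5],[-0.03,0,0,0,0.5],[-0.06,0,0,0,0.5],[-0.09,0,0,0,0.5],[-0.12,0,0,0,0.5],[-0.13,0,0,0,0.5],[-0.13,0,0,0,0.5]]'
python3 - <<'E'
from h import *
s=snap('wrist','w9')
for n in ['hook_left','hook_right','bar_left','bar_right','pad']:
    for d in tip_of('wrist',n)[:1]: P=w(s,d['location']); print(n,round(d['conf'],2),P.round(1),px(s,P))
f=210/np.tan(np.radians(s['fov_y']/2));T=s['pose']
plan([434.5,-253,180],-2.8)
np.savez('w9',**{k:s[k] for k in s})
E
```

```text
t: 17.4
ee_pos: [649.5, -266.3, 275.9]
ee_rot: [1.247, 1.179, -1.242]
ft_force: [-0.1, -0.3, -0.5]
grip_width: 45.9
hook_left 0.81 [ 651.9 -162.9  120.9] [271, 96]
hook_right 0.61 [ 646.9 -361.   122.1] [276, 276]
bar_left 0.82 [ 653.1 -160.   121.7] [273, 92]
bar_right 0.95 [ 642.8 -365.4  123.8] [273, 280]
pos [ 646.9 -266.   269.4] jaw ang -2.8 shift [ 0.0901 -0.2125 -0.0024] turn -0.04726587459784071 j7 0.09 t 17.7 F [-0.3 -0.4 -0.2] w 45.8
```

View pics/w9.png

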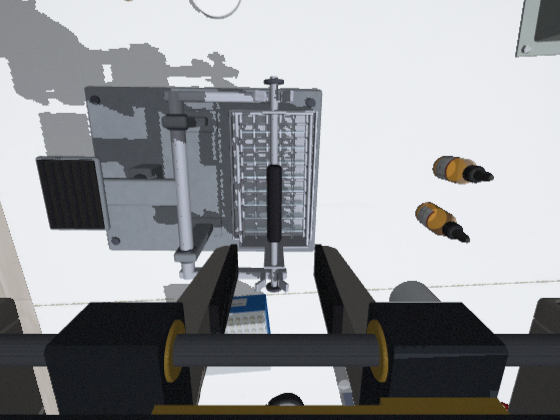

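The basket hangs with both discs outside the hooks: bar at column 274, left hook (272,96), right hook (272,285). Next, close the fingers and go above the pad, seen at (71,194).

```bash
python3 -m inch '[[0,-0.02,0,0,1],[0,-0.06,-0.001,0,1],[0,-0.1,-0.002,0,1],[0,-0.14,-0.003,0,1],[0.01,-0.18,-0.003,0,1],[0.04,-0.203,-0.003,0,1],[0.075,-0.2095,-0.003,0,1],[0.1,-0.2095,-0.003,0,1],[0.115,-0.2095,-0.003,0,1],[0.12,-0.2095,-0.003,0,1],[0.12,-0.2095,-0.003,0,1],[0.12,-0.2095,-0.003,0,1],[0.12,-0.2095,-0.003,0,1]]'
python3 - <<'E'
from h import *
s=snap('wrist','w10')
for n in ['pad','grip']:
    for d in tip_of('wrist',n)[:1]: P=w(s,d['location']); print(n,round(d['conf'],2),P.round(1),px(s,P))
plan([438,-253,132])
E
```

```text
t: 18.78
ee_pos: [439.6, -252.9, 152.5]
ee_rot: [1.246, 1.184, -1.245]
ft_force: [0.0, 0.3, 0.3]
grip_width: 0.3
pad 0.64 [ 431.  -249.9  133.1] [262, 244]
pos [ 439.3 -253.   152.5] jaw ang -2.8 shift [ 0.0205 -0.0013  0.    ] turn None j7 0.18 t 18.9333 F [-1.   0.2 -0.4] w 0.6
```

View pics/w10.png

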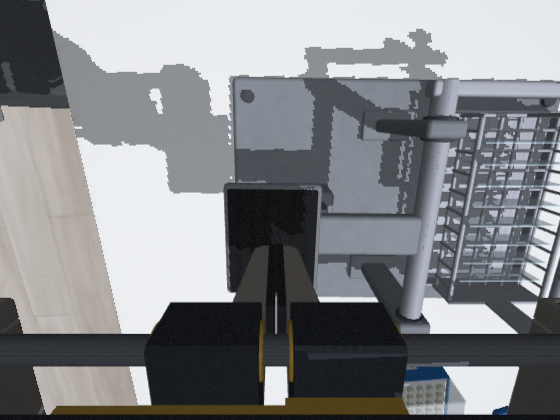

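The closed fingertips at (276,246) are over the pad centre, about (273,238). Pushing down, finely from before the earliest possible stop.

```bash
python3 -m inch '[[0.006,0,0,0,1],[0.012,0,0,0,1],[0.017,0,0,0,1],[0.02,0,0,0,1],[0.023,0,0,0,1],[0.026,0,0,0,1],[0.029,0,0,0,1],[0.031,0,0,0,1],[0.032,0,0,0,1],[0.032,0,0,0,1]]'
python3 -m inch '[[0.001,0,0,0,1],[0.002,0,0,0,1],[0.003,0,0,0,1],[0.003,0,0,0,1]]'
```

```text
t: 19.77
ee_pos: [436.6, -252.5, 118.9]
ee_rot: [1.244, 1.189, -1.249]
ft_force: [-5.5, 0.4, 6.2]
grip_width: 0.1
t: 20.1
ee_pos: [436.5, -252.5, 115.9]
ee_rot: [1.244, 1.189, -1.249]
ft_force: [-5.8, -0.6, 5.3]
grip_width: 0.3
```

```bash
python3 -m inch '[[0.001,-0.001,0,0,1],[0.002,-0.002,0,0,1],[0.003,-0.002,0,0,1],[0.003,-0.002,0,0,1]]'
python3 -m inch '[[0.001,0,0,0,1],[0.002,0,0,0,1],[0.003,0,0,0,1],[0.003,0,0,0,1]]'

```

```text
t: 20.43
ee_pos: [436.2, -252.5, 113.5]
ee_rot: [1.245, 1.186, -1.247]
ft_force: [-2.8, 1.0, 5.6]
grip_width: 0.3
t: 20.77
ee_pos: [436.2, -252.5, 110.5]
ee_rot: [1.245, 1.186, -1.247]
ft_force: [-3.0, 0.3, 5.4]
grip_width: 0.8
```

```bash
python3 -m inch '[[0.001,0,0,0,1],[0.002,0,0,0,1],[0.003,0,0,0,1],[0.003,0,0,0,1]]'
python3 -m inch '[[0.001,0,0,0,1],[0.002,0,0,0,1],[0.003,0,0,0,1],[0.003,0,0,0,1]]'

```

```text
t: 21.1
ee_pos: [436.2, -252.5, 107.5]
ee_rot: [1.245, 1.186, -1.247]
ft_force: [-3.8, -0.3, 5.6]
grip_width: 0.6
t: 21.43
ee_pos: [436.4, -252.5, 104.6]
ee_rot: [1.245, 1.186, -1.246]
ft_force: [-2.6, 1.5, 6.2]
grip_width: 0.6
```

```bash
python3 -m inch '[[0.001,0,0,0,1],[0.002,0,0,0,1],[0.003,0,0,0,1],[0.003,0,0,0,1]]'
python3 -m inch '[[0.001,0,0,0,1],[0.002,0,0,0,1],[0.003,0,0,0,1],[0.003,0,0,0,1]]'

```

```text
t: 21.77
ee_pos: [436.4, -252.6, 103.2]
ee_rot: [1.244, 1.186, -1.247]
ft_force: [-8.2, 2.1, 20.8]
grip_width: 0.3
t: 22.1
ee_pos: [436.6, -252.7, 102.4]
ee_rot: [1.243, 1.185, -1.248]
ft_force: [-13.6, 5.7, 41.7]
grip_width: 0.2
```

That was a mistake: I queued a second step without reading the first, and the stop came in between. The force reads 41.7 N. Backing off at once to about 20 N and holding there.

```bash
python3 -m inch '[[-0.0025,0,0,0,1],[-0.0025,0,0,0,1],[-0.0025,0,0,0,1]]'
```

```text
t: 22.35
ee_pos: [436.5, -252.6, 103.1]
ee_rot: [1.244, 1.185, -1.247]
ft_force: [-9.3, 2.7, 24.1]
grip_width: 0.2
```

```bash
python3 -m inch '[[0,0,0,0,1],[0,0,0,0,1],[0,0,0,0,1],[0,0,0,0,1],[0,0,0,0,1],[0,0,0,0,1],[0,0,0,0,1],[0,0,0,0,1],[0,0,0,0,1],[0,0,0,0,1],[0,0,0,0,1],[0,0,0,0,1],[0,0,0,0,1],[0,0,0,0,1]]'
python3 - <<'E'
from h import *
s=snap('scene','s11')
for n in ['hook_left','hook_right','bar_left','bar_right','pad']:
    for d in tip_of('scene',n)[:1]: P=w(s,d['location']); print(n,round(d['conf'],2),P.round(1),px(s,P))
cv2.imwrite('pics/s11z.png',cv2.resize(s['pixels'][150:270,250:400,::-1],None,fx=4,fy=4,interpolation=cv2.INTER_CUBIC))
o=get_obs();print(o['t'],o['ft_force'].round(1))
E
```

```text
t: 23.52
ee_pos: [436.5, -252.6, 103.1]
ee_rot: [1.244, 1.185, -1.247]
ft_force: [-8.3, 2.5, 24.0]
grip_width: 0.3
hook_left 0.96 [ 649.2 -161.5  144.5] [297, 189]
bar_left 0.73 [ 648.2 -161.2  148.5] [297, 188]
bar_right 0.73 [ 637.6 -363.6  140.7] [351, 181]
pad 0.7 [ 433.5 -251.6  101.1] [360, 222]
23.8167 [-7.8  3.6 24.2]
```

View pics/s11z.png

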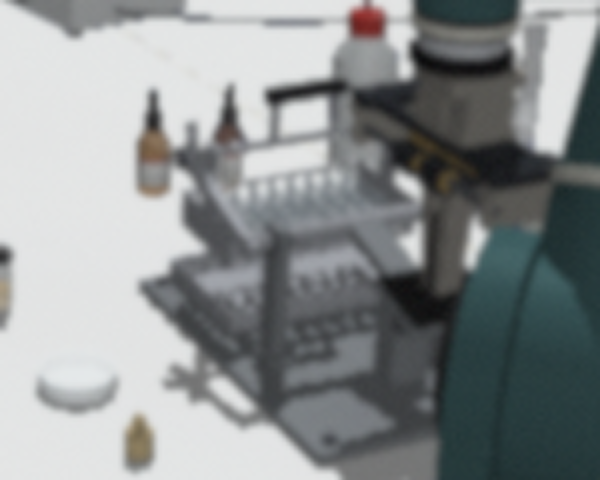

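The basket hangs raised on both hooks (bar left (297,188), right (351,181)), with the treadle on the stop at a steady 24 N. A brief further hold, then a slow return of about 12 mm/s.

```bash
python3 -m inch '[[0,0,0,0,1],[0,0,0,0,1],[0,0,0,0,1],[-0.001,0,0,0,1],[-0.002,0,0,0,1],[-0.003,0,0,0,1],[-0.004,0,0,0,1],[-0.005,0,0,0,1],[-0.006,0,0,0,1],[-0.007,0,0,0,1],[-0.008,0,0,0,1],[-0.009,0,0,0,1],[-0.01,0,0,0,1],[-0.011,0,0,0,1],[-0.012,0,0,0,1],[-0.013,0,0,0,1],[-0.014,0,0,0,1],[-0.015,0,0,0,1],[-0.016,0,0,0,1],[-0.017,0,0,0,1]]'
```

```text
t: 25.48
ee_pos: [436.5, -252.6, 118.2]
ee_rot: [1.245, 1.186, -1.246]
ft_force: [-1.8, 0.3, 5.3]
grip_width: 0.1
```

```bash
python3 -m inch '[[-0.001,0,0,0,1],[-0.002,0,0,0,1],[-0.003,0,0,0,1],[-0.004,0,0,0,1],[-0.005,0,0,0,1],[-0.006,0,0,0,1],[-0.007,0.0005,0,0,1],[-0.008,0.001,0,0,1],[-0.009,0.0015,0,0,1],[-0.01,0.002,0,0,1],[-0.011,0.002,0,0,1],[-0.012,0.002,0,0,1],[-0.0128,0.002,0,0,1],[-0.0136,0.002,0,0,1],[-0.0144,0.002,0,0,1],[-0.0152,0.002,0,0,1],[-0.016,0.002,0,0,1],[-0.0168,0.002,0,0,1],[-0.0176,0.002,0,0,1],[-0.0184,0.002,0,0,1]]'
```

```text
t: 27.15
ee_pos: [438.8, -252.8, 136.5]
ee_rot: [1.246, 1.185, -1.246]
ft_force: [-0.6, 0.0, -0.8]
grip_width: 0.1
```

Back up, contact released. Rising clear and checking the basket.

```bash
python3 -m inch '[[-0.005,0,0,0,1],[-0.02,0,0,0,1],[-0.05,0,0,0,1],[-0.085,0,0,0,1],[-0.12,0,0,0,1],[-0.15,0,0,0,1],[-0.16,0,0,0,1],[-0.16,0,0,0,1],[-0.16,0,0,0,1],[-0.16,0,0,0,1],[-0.16,0,0,0,1],[-0.16,0,0,0,1],[-0.16,0,0,0,1],[-0.16,0,0,0,1]]'
python3 - <<'E'
from h import *
s=snap('wrist','w12'); s2=snap('scene','s12')
cv2.imwrite('pics/s12z.png',cv2.resize(s2['pixels'][150:270,250:400,::-1],None,fx=4,fy=4,interpolation=cv2.INTER_CUBIC))
for c,q in (('wrist',s),('scene',s2)):
  for n in ['hook_left','hook_right','bar_left','bar_right','pad']:
    for d in tip_of(c,n)[:1]: P=w(q,d['location']); print(c,n,round(d['conf'],2),P.round(1),px(q,P))
print(get_obs()['ft_force'].round(1),get_obs()['ee_pos'])
E
```

```text
t: 28.32
ee_pos: [438.5, -252.6, 295.8]
ee_rot: [1.246, 1.187, -1.246]
ft_force: [0.3, -0.1, 0.3]
grip_width: 0.5
wrist hook_left 0.4 [ 649.4 -265.3  165.5] [485, 206]
wrist hook_right 0.76 [ 645.3 -360.9  122.5] [448, 271]
wrist bar_left 0.55 [ 654.7 -161.3  119.3] [476, 99]
wrist bar_right 0.65 [ 644.7 -364.8  122.4] [447, 274]
wrist pad 0.93 [ 431.4 -251.8  130.2] [269, 195]
scene hook_left 0.83 [ 654.9 -160.   115.8] [296, 196]
scene hook_right 0.97 [ 642.1 -362.   118.1] [350, 186]
scene bar_left 0.67 [ 654.8 -161.9  117.2] [296, 196]
scene bar_right 0.58 [ 643.5 -362.2  113.7] [349, 188]
scene pad 0.79 [ 437.9 -252.8  133.2] [360, 212]
[-0.1  0.3  0.6] [ 438.66321765 -252.7374524   296.49552711]
```

View pics/s12z.png

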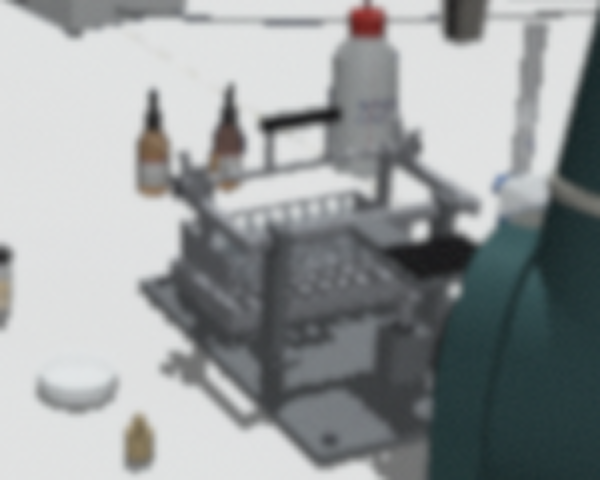

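View pics/w12.png

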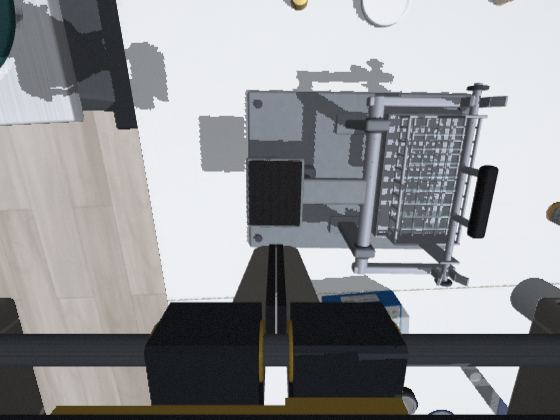

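The basket hangs level on both hooks, at (478,90) and (445,275) in the wrist view; pad is up, robot clear, bystanders unmoved. Handing in.

```bash
python3 -c "
from plant import *
print(hand_in())"
```

```text
the job is handed in; nothing more can be done
None
```

I did the whole job and handed it in, but I pressed the treadle too hard for a moment, which may break the 40 N limit on the pad.

- **Overpress:** I sent two 3 mm steps in a row without reading the force after the first. The wrist sensor read 41.7 N vertically at the end of the second. I backed off within 0.25 s.
- **Hanging:** I gripped the basket twice. The first grip held the handle too low in the fingers, so I set it back down and took it again. Before I let go, the bar was level, both ends measured at hook depth, and the basket's weight had gone onto the hooks.
- **Draining:** The treadle met its stop about 29 mm down. I held it there for about two seconds, at a steady 24 N after the overpress. I then let it up at about 12 mm/s until the fingers came free, with no snap.
- **Last checks:** Both bar ends sit at their hooks within the networks' error, in both cameras. One low-confidence wrist reading put the left hook on the basket handle; the picture and the scene camera contradict it. The pad is back at about 132 mm, the robot touches nothing, and the bystanders in view look undisturbed. About 28.5 s of the 66 s were used.

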